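# Hang the bin gate open with a hanging hook

## Task

Take the yellow hanging hook from its slotted stand, feel its upturned tip through the small hole in the closed gate plate of the blue offcut bin, lift the gate with it and hang the hook's upper bend over the steel bar above the gate, so that the hook alone keeps the gate open for raking the bin out. Work gently: the hook must never be forced against the bin, the plate or the bar. Let go, and leave the steel block, the bolt and the bar end where they stand.

Things in the scene. Friction and masses are not known exactly. Their poses are not given: they have to be found in the camera images.
- hook: Yellow hanging hook of 8 mm round bar, 120 g, 106 mm tall, flat in its x-z plane: an S-hook with both bends on the same side, like a C. Origin: on the axis of the upright shank, at the underside of the lower arm; z up the shank, x along the arm to the tip. It starts upright in the stand's slot, origin 12 mm above the table. It is rigid
- hook_nose (a point): Front of the hook's tip, at (60, 0, 4) mm in the hook's frame, axes as the hook's. The lower arm runs straight from x = 0 to 56 mm, its top at z = 8 mm; there the tip turns up to z = 15 mm (inner face of the upturn at x = 52 mm). Seen along x the tip is 8 mm wide and 15 mm tall, with a rounded nose
- hook_bend (a point): Inner apex of the upper bend, at (13, 0, 59) mm in the hook's frame, where it rests on the bar when hung. The bend is a half circle, open downward, inner radius 9 mm; its free leg is at x = 22 to 30 mm and ends at z = 42 mm
- hook_tab (a point): Middle of the hook's flat grip tab, at (13, 0, 91) mm in the hook's frame: 24 mm long (x), 8 mm thick (y), from z = 67 to 106 mm. Grip it across y, fingertips above z = 69 mm
- bin: Blue sheet-metal offcut bin, open-topped, fixed, 200 mm wide, 135 tall, 100 deep, its front closed by an aluminium gate plate sliding straight up between two guides. Origin: table level, middle of the guides, plane of the plate's front face; x into the bin, y left seen from the working side, z up. It is empty 70 mm deep behind the hole. Over 15 N between hook and bin, plate or bar is forcing
- bin_mid (a point): Fixed point on the bin at (0, 0, 100) mm, middle of the range where the plate's hole can be. Plate 4 mm thick, 144 wide; hole 12 mm wide, 22 tall, z = 89 to 111 mm when shut. The plate has side play: its hole lies anywhere within 25 mm to either side, not measured; some 15 N shifts it. A soft seal lets it yield backward 0.7 N per mm, up to 6 mm, then hard
- bin_bar (a point): Middle of the 8 mm steel bar along y above the gate, at (2, 0, 194) mm in the bin's frame, 190 mm free between its bushed ends; rubber bushes let it sink 1 mm per 2 N, up to 8 mm. Tip just through the hole (hook origin x = -46 to -36 mm) the hook's leg rises clear before the bar; with the leg above the bar, push on till the bend is over it (x = -11 mm) and lower; hung, the origin is at z = 138 mm
- gate (a joint): Lift of the gate plate in m: 0 shut, at most 0.066 (hard stop). The gate weighs 100 g, with about 0.3 N of friction, and falls shut when nothing holds it. Steel meets steel here: take up its weight slowly (2 cm/s), a faster knock exceeds 15 N. It is about 0.035 when it hangs from the hook on the bar
- stand: Dark steel foot with two grey rails 10 mm wide that form a slot about 10 mm wide along its x, fixed to the table. Origin at table level under the hook's shank at the start; foot from x = -32 to +68 mm, 50 mm wide; slot floor at z = 12 mm, rails' top at z = 35 mm
- block: Bystander: dark drilled steel block, 50 x 62 mm, 36 mm tall; origin at the centre of its underside
- bolt: Bystander: bolt standing on its head, 21 mm across, 48 mm tall; origin at the centre of its underside
- bar_end: Bystander: upright rusty bar end, 18 mm across, 38 mm tall; origin at the centre of its underside
There are look-alikes about, which are no part of the job. Of the things shaped like the hook, the yellow one is meant.

How it is judged:
By the outcome, as a careful person would: the job done as asked, in the order asked, and still so for the second after the job is handed in, with the robot touching nothing.
It also fails if it takes over 61 s, if anything falls off the work surface, if the arm or the gripper's body presses on something with over 40 N, if the wrist force passes 120 N, or if a joint passes its speed limit or range.

## Robot

A 6-joint arm with a two-finger parallel gripper is mounted at the origin on the work surface; the furniture and walls round the work are solid. World frame = base frame: x ahead of the robot, y to its left, z up, the work surface at z = 0. Lengths are in mm, angles in rad, forces in N, time in s.
With the tool pointing down it reaches from about 275 to 1000 mm from the base axis. Payload 8.4 kg.
Tool frame: the origin (TCP) lies at the very end of the fingers, on their centre line; the grasp point (between the pads) lies 19 mm behind it; z points along the fingers, y is the direction in which the jaws open and shut (so a half turn about z gives the same grasp; the last joint's range is limited). The gripper opens to 85 mm and grips with 20 to 120 N. Pads are 22 mm wide; open, the fingers measure 114 mm over their backs; the gripper's body (76 mm by 85 mm) begins 54 mm behind the grasp point. The pads swing forward as they close: fully open they stand 13 mm farther back than shut.
Start: joints at [-1.241, 0.353, 1.633, -0, 1.155, -0.002], TCP at [203.589, -590.914, 204.081] pointing down, gripper open.
Joint ranges: [-2.63, 2.63], [-0.92, 2.1], [0.06, 2.66], [-1.3, 4.44], [0, 2.69], [-3.02, 3.02]. Speed limits (rad/s): [2.22, 2.22, 2.79, 3.14, 3.14, 3.14].

## Interface

Orientations are given as [roll, pitch, yaw] about the fixed x, y, z axes, in that order (R = Rz(yaw) Ry(pitch) Rx(roll)).
In Python, from rig import sense, grab_frame, get_calibration, sign_off, boxes_of, trace gives the robot as it stands.
- The arm moves only by the tool servo_tool, never from a script. Its argument "rows" is a list of rows, each a list of 3 entries, a list of its own where there are three numbers: the finger opening in mm, from 0 to 85.4, then the shift along the tool's x, y, z in mm, then the turn, a rotation vector about the tool's x, y, z in degrees. A call has 1 to 8 rows; each row shifts and turns the commanded pose from where the row before left it, along the tool's axes as they then stand; what a row does not reach is not made up. A row lasts 1/8 s, in which the tool goes at most 62.5 mm and 10.7 degrees, less where a joint would pass 70% of its speed; a pose out of reach is approached as far as the arm can. A call is refused whole if a number of a shift passes 62.5 or a number of a turn 10.7, either way. A call with a gripper value outside its range is refused whole. The fingers move at their own pace and stop on an object; "force" is the grip in N (left out, the last holds). Time passes only in rows, so rows that do not move let the fingers close. It gives the time, the measured TCP pose, the force and the opening at its end, in the units of the state.
- sense(): the state, without advancing time (a new reading comes with each control period).
- grab_frame(name): name is "side" or "top"; returns the picture (384x512x3 uint8, blue, green, red); there is no depth.
- get_calibration(name): a dict with "intrinsics" (3x3 intrinsics, pixels), "world_to_cam" (4x4, takes a point from world to camera coordinates). Camera axes: x right, y down, z forward; pixel columns grow to the right and rows downward; lengths in mm; the calibration is good to about 2 mm. A picture is of the moment at which its call begins. get_calibration takes no time and is no camera call.
- sign_off(): hands the job in, once; it reports no verdict.
Trained networks look in the newest picture that a camera, given by its name, has taken for a name from the list of things; names that differ only in an ending like _2 or _b are one class to them, and where a whole thing is asked for, a point or a joint stands for the part that bears it (a point fixed in the world has none). Each returns a list of dicts, best first, with "conf" (0 to 1); they miss things now and then, are a little off and sometimes report something else, mostly with a low value. They report only what shows in the picture. A call takes as long as a camera call. They do not tell look-alikes from the thing itself.
- boxes_of(camera, thing): "centre" ([x, y, z] in mm, in the coordinates of the camera as it stood for that picture, good to about 4 mm: the middle of the surface that is visible of it).
- trace(camera, thing): "mask" (384x512 bool, what is visible of it).
The state is a dict: "clock": time; "qpos": joint angles; "qvel": joint speeds; "joint_efforts": joint torques, N m; "eef_pos": TCP position; "tcp_rot": TCP orientation; "contact_force": force on the tool from outside, world axes, zero at the start; "wrist_torque": the same for the moment, N m; "opening": opening from 0.0 (shut) to 1.0 (fully open).
Only numpy, scipy, OpenCV 4.12 (cv2) and the standard library are available. Lean on these libraries where they do the work, as an engineer would, in place of code of your own. Each camera call takes 0.05 s, during which the arm holds its last target. There are 200 camera calls.

## Working session

There is one attempt and no reset: what is moved stays moved. The work goes in short steps, Python scripts to look and compute and a tool call to move; the robot and the scene stay as the last step left them, time stands still between calls to the robot, and variables do not carry over. Pictures are saved under pics/ and viewed, about 8 in all and at most 12, crops included, and the job is handed in when it is done.

Besides the shell and the picture viewer there is one more tool, called after ">>>" as name(argument=value, ...), one argument or row to a line, values as JSON. servo_tool: Moves the arm, as the interface text tells. Its arguments: {"type":"object","properties":{"rows":{"type":"array","items":{"type":"array"}},"force":{"type":"number"}},"required":["rows"]}

```bash
mkdir -p pics; ls; python3 - <<'E'
from rig import *
import cv2, numpy as np
s=sense(); print(s)
for c in ("side","top"):
    im=grab_frame(c); cv2.imwrite(f"pics/a_{c}.png",im)
    k=get_calibration(c); T=np.array(k["world_to_cam"]); print(c,np.array(k["intrinsics"]).round(1).tolist(), T.round(3).tolist())
    Ti=np.linalg.inv(T)
    for t in ("hook","bin","gate","stand","block","bolt","bar_end"):
        for b in boxes_of(c,t)[:4]:
            p=np.array(b["centre"]); w=(Ti@np.r_[p,1])[:3]; q=np.array(k["intrinsics"])@p
            print(c,t,round(b["conf"],2),w.round(0),(q[:2]/q[2]).round(0))
a=cv2.imread("pics/a_side.png");b=cv2.imread("pics/a_top.png")
print(sense()["clock"])
E
```

```text
pics
{'clock': 0.0, 'qpos': array([-1.24138340e+00,  3.53648392e-01,  1.63410414e+00, -3.68413825e-06,
        1.15518595e+00, -2.36609884e-03]), 'qvel': array([-1.35717286e-03, -1.66750037e-05, -1.55869412e-04, -6.42437150e-04,
        3.03910761e-03,  4.17190254e-04]), 'joint_efforts': array([ 2.33097191e-03, -6.05244756e+01, -3.42066979e+01,  1.04087678e-04,
        9.26919834e-03, -9.97257018e-06]), 'eef_pos': array([ 203.43877749, -590.44497151,  203.37437917]), 'tcp_rot': array([-3.14024682e+00,  1.84126764e-07,  3.31780516e-01]), 'contact_force': array([-0.85795717,  0.96141263, -0.134528  ]), 'wrist_torque': array([0.0053719 , 0.00362766, 0.01802473]), 'opening': 0.9991393392524839}
side [[416.3, 0.0, 255.3], [0.0, 416.3, 188.6], [0.0, 0.0, 1.0]] [[0.978, -0.209, -0.017, -444.654], [-0.133, -0.559, -0.819, 138.982], [0.161, 0.803, -0.574, 1204.64], [0.0, 0.0, 0.0, 1.0]]
side hook 0.7 [ 462. -167.   90.] [270. 226.]
side bin 0.38 [ 451. -393.   36.] [290. 307.]
side gate 0.65 [521. 293.  79.] [256. 144.]
side stand 0.68 [ 458. -163.   94.] [269. 224.]
side stand 0.65 [ 466. -177.   29.] [273. 245.]
side block 0.75 [ 452. -390.   36.] [290. 306.]
side bar_end 0.47 [ 391. -281.   27.] [254. 279.]
top [[415.5, 0.0, 251.2], [0.0, 415.5, 199.8], [0.0, 0.0, 1.0]] [[0.104, -0.995, 0.005, -61.501], [-0.974, -0.102, -0.203, 467.273], [0.202, 0.016, -0.979, 1304.442], [0.0, 0.0, 0.0, 1.0]]
top hook 0.53 [ 459. -288.   57.] [336. 212.]
top hook 0.38 [ 454. -161.  102.] [298. 207.]
top bin 0.77 [558. 308.  67.] [156. 163.]
top gate 0.68 [523. 292.  89.] [158. 172.]
top stand 0.98 [ 467. -165.   13.] [296. 208.]
top block 0.62 [ 451. -382.   37.] [363. 218.]
top block 0.19 [562. 309.  69.] [156. 161.]
0.8
```

View pics/a_side.png

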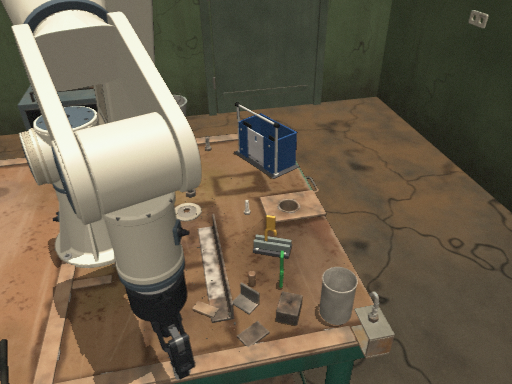

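View pics/a_top.png

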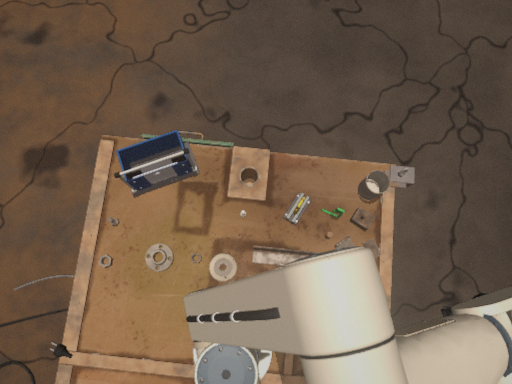

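```bash
python3 - <<'E'
import cv2, numpy as np
a=cv2.imread("pics/a_side.png");b=cv2.imread("pics/a_top.png")
def c(im,x,y,w,h): return cv2.resize(im[y:y+h,x:x+w],(400,300),interpolation=cv2.INTER_CUBIC)
o=np.vstack([np.hstack([c(a,240,205,68,51),c(b,264,184,64,48)]),np.hstack([c(a,220,92,100,75),c(b,108,122,100,75)])])
cv2.imwrite("pics/crop1.png",o)
E
```

```text
(no output)
```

View pics/crop1.png

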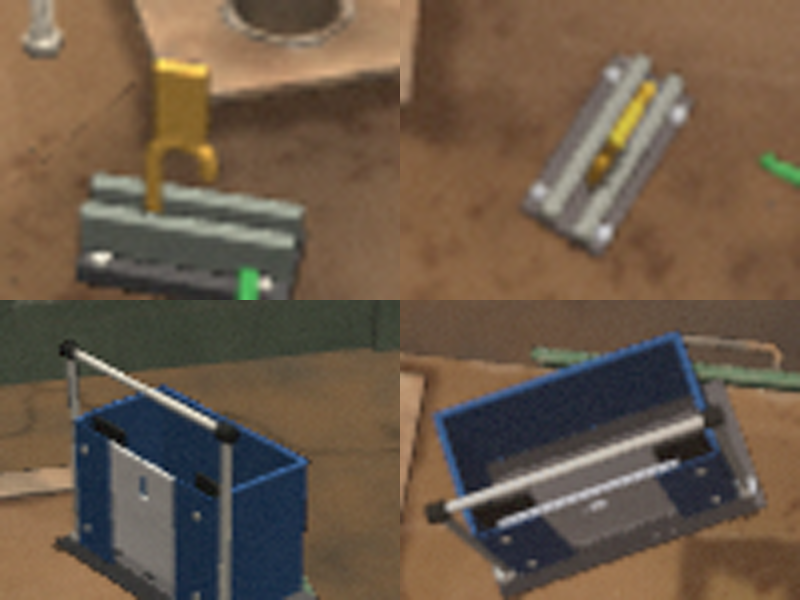

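```bash
cat > h.py <<'E'
import numpy as np
from rig import *
from scipy.optimize import least_squares
K={c:np.array(get_calibration(c)["intrinsics"]) for c in("side","top")}
T={c:np.array(get_calibration(c)["world_to_cam"]) for c in("side","top")}
def proj(c,p):
    q=K[c]@(T[c]@np.r_[p,1])[:3]; return q[:2]/q[2]
def tri(ps,z=None):
    f=lambda p:np.concatenate([proj(c,p)-uv for c,uv in ps]+([[(p[2]-z)/1]] if z is not None else []))
    r=least_squares(f,[450,0,50]); return r.x.round(1),r.fun.round(2)
def ray(c,uv,z): return least_squares(lambda p:proj(c,[p[0],p[1],z])-uv,[450,0]).x
def loc(x,y,yaw,p):
    c,s=np.cos(yaw),np.sin(yaw); return np.array([x+c*p[0]-s*p[1],y+s*p[0]+c*p[1],p[2]])
def fit(obs,x0):
    r=least_squares(lambda v:np.concatenate([proj(c,loc(*v,p))-uv for c,p,uv in obs]),x0,x_scale=[10,10,.1]); return r.x,r.fun.round(2)
E
python3 - <<'E'
from h import *
S=lambda x,y:(240+x*.17,205+y*.17); U=lambda x,y:(264+x*.16,184+y*.16)
S2=lambda x,y:(220+x*.25,92+y*.25); U2=lambda x,y:(108+x*.25,122+y*.25)
print("tab",tri([("side",S(182,103)),("top",U(231,114))]))
print("rail z35",ray("top",U(261.5,68.5),35),ray("top",U(166,222),35))
obs=[("side",(1,0,118),S(157,60)),("side",(25,0,118),S(208,65)),("side",(1,0,79),S(155,140)),("side",(25,0,79),S(207,147)),
("top",(25,0,118),U(250,85)),("top",(1,0,118),U(214,143)),("top",(68,0,35),U(261.5,68.5)),("top",(-32,0,35),U(166,222))]
print("stand/hook",fit(obs,[460,-165,-.5]))
L=tri([("side",S2(68,50)),("top",U2(38,211))]);R=tri([("side",S2(228,134)),("top",U2(311,115))])
H=tri([("side",S2(143,187)),("top",U2(198,205))]);print("balls",L,R,H)
print("len",np.linalg.norm(L[0]-R[0]))
for w in(99,103):
  o=[("side",(2,w,194),S2(68,50)),("side",(2,-w,194),S2(228,134)),("top",(2,w,194),U2(38,211)),("top",(2,-w,194),U2(311,115))]
  v,f=fit(o,[520,290,.2]);print("bin",v,np.degrees(v[2]),f)
# hole y from bin pose
r=least_squares(lambda y:np.concatenate([proj("side",loc(*v,(2,y[0],100)))-S2(143,187),proj("top",loc(*v,(2,y[0],100)))-U2(198,205)]),[0.]);print("hole y",r.x,r.fun)
E
```

```text
tab (array([ 464.9, -168.3,  101.7]), array([ 0.95, -0.26, -0.2 ,  1.16]))
rail z35 [ 509.01016095 -189.79679625] [ 422.13828984 -146.57938942]
stand/hook (array([ 451.40741146, -160.36870973,   -0.45975952]), array([-0.18,  1.12,  0.2 ,  1.59,  0.18, -1.  ,  0.2 , -0.84, -1.35,
        2.08,  0.41, -0.75,  0.3 , -0.96, -0.11, -0.19]))
balls (array([473.8, 381.2, 196.5]), array([ 0.12, -0.03, -0.02,  0.1 ])) (array([569.9, 193.7, 192.8]), array([-0.33,  0.1 ,  0.07, -0.31])) (array([517.2, 290.2, 100.6]), array([-0.82,  0.23,  0.13, -0.76]))
len 210.7252951119063
bin [5.20254276e+02 2.86774904e+02 4.80902092e-01] 27.55366023263159 [ 1.12  1.2  -1.44 -1.    2.33 -0.29 -2.17  0.02]
bin [5.20192778e+02 2.86889758e+02 4.72575506e-01] 27.076581998620174 [ 0.6   0.78 -0.83 -0.52  0.9  -0.05 -0.84 -0.18]
hole y [5.16969554] [-0.27758097  0.01585785 -0.39053691 -1.50992371]
```

>>> servo_tool(
  rows=[
    [50,[0,0,0],[0,0,9]],
    [50,[0,0,0],[0,0,9]],
    [50,[0,0,0],[0,0,9]],
    [50,[0,0,0],[0,0,9]],
    [50,[0,0,0],[0,0,9.3]],
  ],
  force=40,
)

```text
clock: 1.42
eef_pos: [203.6, -590.9, 204.1]
tcp_rot: [3.142, -0.0, -0.464]
contact_force: [-0.1, -0.2, -0.8]
opening: 0.583
```

```bash
cat >> h.py <<'E'
from scipy.spatial.transform import Rotation as Ro
def to(p,yaw=None):
    s=sense(); R=Ro.from_euler("xyz",s["tcp_rot"]); e=np.array(s["eef_pos"])
    print("t",round(s["clock"],2),"eef",e.round(1),"rpy",np.degrees(s["tcp_rot"]).round(2),"F",np.round(s["contact_force"],1),"op",round(s["opening"]*85.4,1))
    print("shift tool",R.inv().apply(np.array(p)-e).round(1),"turn",(R.inv()*Ro.from_euler("xyz",[np.pi,0,yaw])).as_rotvec(degrees=True).round(2) if yaw is not None else "")
E
python3 -c "
from h import *
to([463,-166.4,204],-.46)"
```

```text
t 1.43 eef [ 203.6 -590.9  204.1] rpy [180.    -0.   -26.59] F [-0.1 -0.2 -0.8] op 49.8
shift tool [ 4.190e+01 -4.957e+02  1.000e-01] turn [ 0.   -0.   -0.24]
```

>>> servo_tool(
  rows=[
    [45,[4.7,-55,0],[0,0,0]],
    [45,[4.7,-55,0],[0,0,0]],
    [45,[4.7,-55,0],[0,0,0]],
    [45,[4.7,-55,0],[0,0,0]],
    [45,[4.7,-55,0],[0,0,0]],
    [45,[4.7,-55,0],[0,0,0]],
    [45,[4.7,-55,0],[0,0,0]],
    [45,[4.7,-55,0],[0,0,0]],
  ],
)

```text
clock: 2.42
eef_pos: [433.0, -211.6, 204.4]
tcp_rot: [3.142, -0.001, -0.459]
contact_force: [1.0, 0.1, -0.4]
opening: 0.526
```

>>> servo_tool(
  rows=[
    [45,[4,-50,0],[0,0,0]],
    [45,[0,-5,20],[0,0,0]],
    [45,[0,0,0],[0,0,0]],
  ],
)

```text
clock: 2.8
eef_pos: [459.4, -164.6, 183.1]
tcp_rot: [3.141, 0.002, -0.457]
contact_force: [-0.1, 0.1, -0.5]
opening: 0.532
```

```bash
python3 - <<'E'
from h import *
import cv2
to([463,-166.4,84],-.46)
a=grab_frame("side");b=grab_frame("top")
print(proj("side",[463,-166.4,100]),proj("top",[463,-166.4,118]))
for c in("side","top"):
  for m in trace(c,"hook")[:3]:
    ys,xs=np.nonzero(m["mask"]);print(c,m["conf"],len(xs),xs.mean(),ys.mean(),xs.min(),xs.max(),ys.min(),ys.max())
c=lambda im,x,y,w,h: cv2.resize(im[y:y+h,x:x+w],(400,300),interpolation=cv2.INTER_CUBIC)
cv2.imwrite("pics/b.png",np.hstack([c(a,230,185,80,60),c(b,250,170,100,75)]))
E
```

```text
t 2.8 eef [ 459.4 -164.6  183.1] rpy [ 1.7998e+02  1.4000e-01 -2.6200e+01] F [-0.1  0.1 -0.5] op 45.4
shift tool [ 4.3  0.  99.1] turn [0.02 0.14 0.16]
[270.9906945  222.40908367] [300.73564254 202.92646271]
side 0.75 203 270.0886699507389 225.4679802955665 265 276 215 240
side 0.19 1470 264.2918367346939 145.13197278911565 236 297 103 175
```

View pics/b.png

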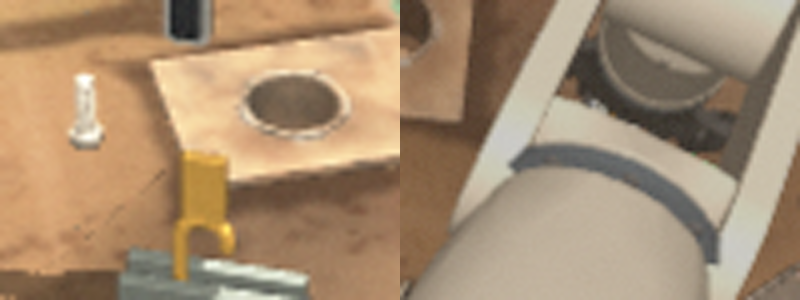

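>>> servo_tool(
  rows=[
    [40,[4.3,0,25],[0,0,0]],
    [40,[0,0,25],[0,0,0]],
    [40,[0,0,25],[0,0,0]],
    [40,[0,0,15],[0,0,0]],
    [40,[0,0,9],[0,0,0]],
    [40,[0,0,0],[0,0,0]],
  ],
)

```text
clock: 3.75
eef_pos: [463.9, -167.6, 85.0]
tcp_rot: [3.142, 0.0, -0.459]
contact_force: [-0.3, -0.7, 1.4]
opening: 0.469
```

```bash
python3 - <<'E'
from h import *
import cv2
to([463,-166.4,84],-.46)
a=grab_frame("side")
c=lambda im,x,y,w,h: cv2.resize(im[y:y+h,x:x+w],(800,600),interpolation=cv2.INTER_CUBIC)
cv2.imwrite("pics/c.png",c(a,230,195,80,60))
E
```

```text
t 3.75 eef [ 463.9 -167.6   85. ] rpy [ 1.800e+02  2.000e-02 -2.631e+01] F [-0.3 -0.7  1.4] op 40.0
shift tool [-1.4 -0.7  1. ] turn [0.   0.02 0.05]
```

View pics/c.png

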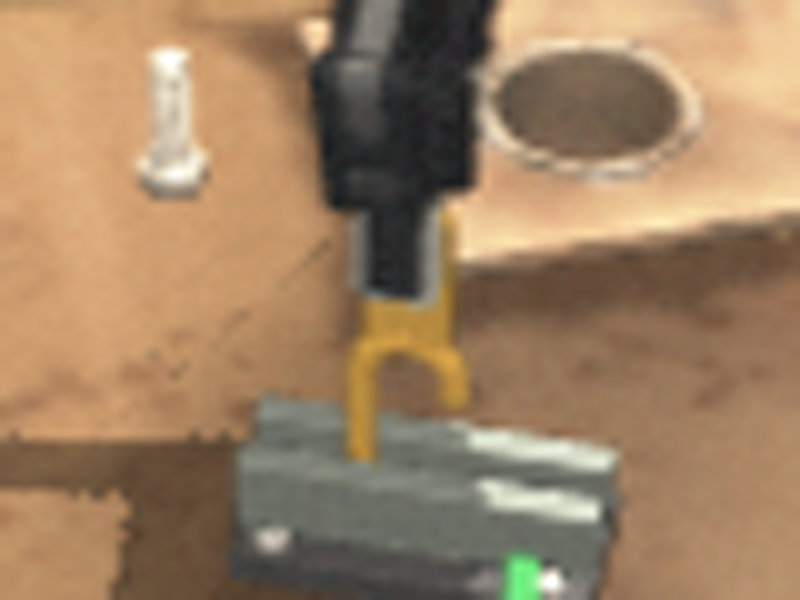

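>>> servo_tool(
  rows=[
    [30,[-1.4,-0.7,0.5],[0,0,0]],
    [20,[0,0,0],[0,0,0]],
    [12,[0,0,0],[0,0,0]],
    [4,[0,0,0],[0,0,0]],
    [4,[0,0,0],[0,0,0]],
    [4,[0,0,0],[0,0,0]],
  ],
  force=60,
)

```text
clock: 4.55
eef_pos: [463.3, -166.3, 85.0]
tcp_rot: [-3.141, -0.001, -0.459]
contact_force: [-1.0, -0.3, 6.0]
opening: 0.06
```

```bash
python3 - <<'E'
from h import *
to([463,-166.4,84],-.46)
E
```

```text
t 4.55 eef [ 463.3 -166.3   85. ] rpy [-1.7999e+02 -3.0000e-02 -2.6290e+01] F [-1.  -0.3  6. ] op 5.2
shift tool [-0.2  0.2  1. ] turn [-0.01 -0.03  0.06]
```

>>> servo_tool(
  rows=[
    [4,[0,0,0],[0,0,0]],
    [4,[0,0,0],[0,0,0]],
  ],
)

```text
clock: 4.8
eef_pos: [463.3, -166.3, 85.0]
tcp_rot: [-3.141, -0.001, -0.459]
contact_force: [-1.2, -0.2, 5.8]
opening: 0.065
```

```bash
python3 - <<'E'
from h import *
import cv2
to([463,-166.4,84],-.46)
a=grab_frame("side")
cv2.imwrite("pics/d.png",cv2.resize(a[195:255,230:310],(640,480),interpolation=cv2.INTER_CUBIC))
E
```

```text
t 4.8 eef [ 463.3 -166.3   85. ] rpy [-1.7999e+02 -3.0000e-02 -2.6290e+01] F [-1.2 -0.2  5.8] op 5.5
shift tool [-0.2  0.3  1. ] turn [-0.01 -0.03  0.07]
```

View pics/d.png

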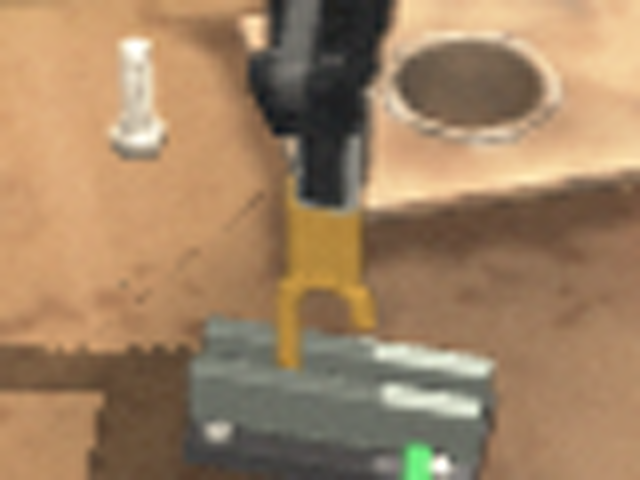

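```bash
python3 - <<'E'
from h import *
for z in (79,85,95,104,118): print(z,proj("side",[463.3,-166.3,z]), "d-crop",(proj("side",[463.3,-166.3,z])-[230,195])*8)
E
```

```text
79 [271.05231107 228.50048944] d-crop [328.41848859 268.00391553]
85 [271.06385564 226.76222579] d-crop [328.51084511 254.09780633]
95 [271.08325852 223.84073658] d-crop [328.66606815 230.72589261]
104 [271.10089647 221.18499248] d-crop [328.80717176 209.47993987]
118 [271.12866929 217.00324193] d-crop [329.02935434 176.02593546]
```

```bash
python3 - <<'E'
from h import *
def zrow(xy,row): return least_squares(lambda z:[proj("side",[*xy,z[0]])[1]-row],[100.]).x
hy=np.array([.444,.896])
for d in (22.5,36): print("b",d,zrow(np.array([459.4,-164.6])-hy*d,193.4)-183.1)
for d in (20,34): print("c",d,zrow(np.array([463.9,-167.6])-hy*d,225)-85)
for d in (4,18): print("d",d,zrow(np.array([463.3,-166.3])-hy*d,220.9)-85)
E
```

```text
b 22.5 [25.41476567]
b 36 [34.87282293]
c 20 [23.36273986]
c 34 [34.82126661]
d 4 [23.17043989]
d 18 [34.40437159]
```

>>> servo_tool(
  rows=[
    [25,[0,0,0],[0,0,0]],
    [25,[0,0,0],[0,0,0]],
    [25,[0,0,6],[0,0,0]],
    [25,[0,0,5],[0,0,0]],
    [25,[0,0,0],[0,0,0]],
  ],
)

```text
clock: 5.48
eef_pos: [462.6, -166.0, 72.9]
tcp_rot: [3.141, 0.001, -0.459]
contact_force: [0.2, -0.8, -0.4]
opening: 0.291
```

```bash
python3 - <<'E'
from h import *
import cv2
to([463,-166.4,84],-.46)
a=grab_frame("side")
cv2.imwrite("pics/e.png",cv2.resize(a[195:255,230:310],(640,480),interpolation=cv2.INTER_CUBIC))
E
```

```text
t 5.47 eef [ 462.6 -166.    72.9] rpy [ 1.7999e+02  7.0000e-02 -2.6290e+01] F [ 0.2 -0.8 -0.4] op 24.8
shift tool [  0.6   0.1 -11.1] turn [0.01 0.07 0.07]
```

View pics/e.png

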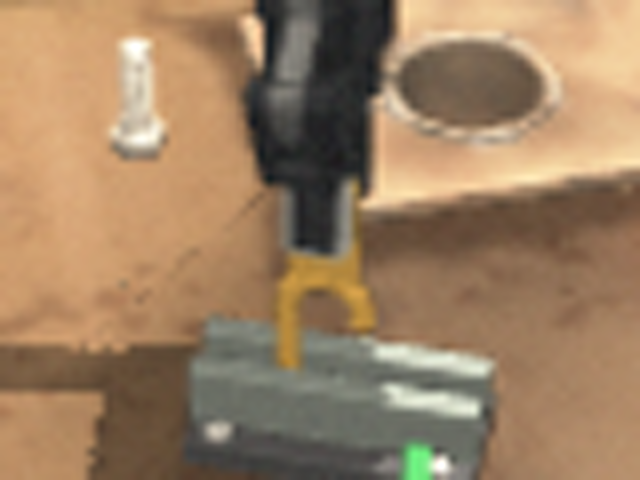

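>>> servo_tool(
  rows=[
    [14,[0.3,0,0],[0,0,0]],
    [4,[0,0,0],[0,0,0]],
    [4,[0,0,0],[0,0,0]],
    [4,[0,0,0],[0,0,0]],
    [4,[0,0,-5],[0,0,0]],
    [4,[0,0,-10],[0,0,0]],
    [4,[0,0,-15],[0,0,0]],
    [4,[0,0,-15],[0,0,0]],
  ],
  force=80,
)

```text
clock: 6.52
eef_pos: [463.2, -166.9, 119.9]
tcp_rot: [3.141, -0.001, -0.458]
contact_force: [0.7, -0.4, -1.4]
opening: 0.071
```

>>> servo_tool(
  rows=[
    [4,[0,0,-25],[0,0,0]],
    [4,[0,0,-45],[0,0,0]],
    [4,[0,0,-50],[0,0,0]],
    [4,[0,0,0],[0,0,0]],
  ],
)

```text
clock: 7.02
eef_pos: [465.5, -167.6, 243.5]
tcp_rot: [-3.141, -0.008, -0.459]
contact_force: [-0.1, 0.6, -1.4]
opening: 0.069
```

```bash
python3 - <<'E'
from h import *
import cv2
to([463,-166.4,84],-.46)
a=grab_frame("side")
for m in trace("side","hook")[:3]:
    ys,xs=np.nonzero(m["mask"]);print(m["conf"],len(xs),xs.mean(),ys.mean(),xs.min(),xs.max(),ys.min(),ys.max())
cv2.imwrite("pics/f.png",cv2.resize(a[145:235,210:330],(800,600),interpolation=cv2.INTER_CUBIC))
E
```

```text
t 7.03 eef [ 465.5 -167.6  243.5] rpy [-179.99   -0.48  -26.29] F [-0.1  0.6 -1.4] op 5.9
shift tool [ -4.2   0.  159.5] turn [-0.01 -0.48  0.06]
0.7 162 270.98765432098764 181.12345679012347 265 288 169 197
0.49 127 281.4409448818898 269.0472440944882 280 283 252 287
```

View pics/f.png

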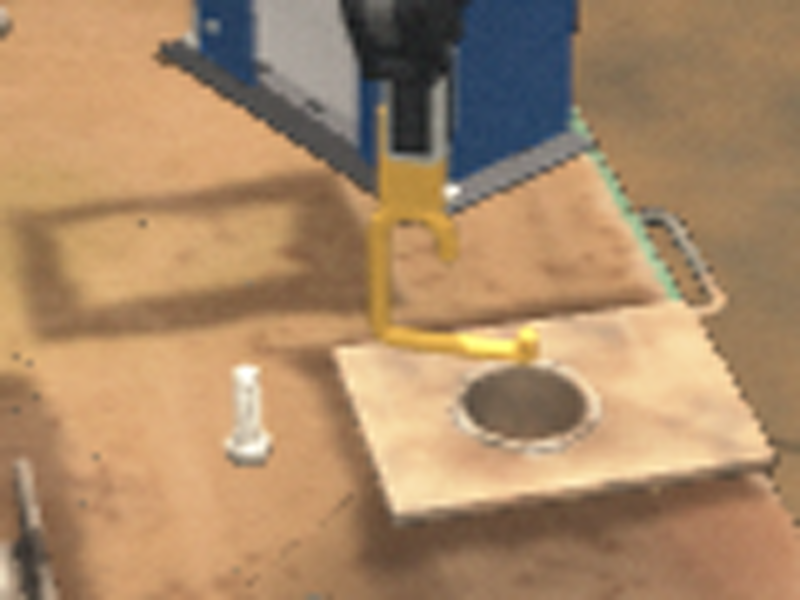

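```bash
cat >> h.py <<'E'
BIN=(520.2,286.9,.4726)
def hookfit(cam,obs,yaw):  # hook origin in tool-aligned frame: (dx,dz,pitch), dy=0
    s=sense(); e=np.array(s["eef_pos"]); c,n=np.cos(yaw),np.sin(yaw)
    def w(v,p):
        x=v[0]+p[0]*np.cos(v[2])+p[1]*np.sin(v[2]); z=v[1]-p[0]*np.sin(v[2])+p[1]*np.cos(v[2])
        return e+[c*x,n*x,z]
    r=least_squares(lambda v:np.concatenate([proj(cam,w(v,p))-uv for p,uv in obs]),[-13,-61,0.],x_scale=[1,1,.02])
    return r.x.round(3),r.fun.round(2)
E
python3 - <<'E'
from h import *
g=lambda x,y:(210+x*.15,145+y*.15)
print(hookfit("side",[((0,4),g(381,335)),((57,5),g(528,350)),((57,15),g(530,328)),((13,59),g(414,216)),((26,42),g(448,258)),((0,40),g(381,265))],-.459))
x,y,a=BIN
p=loc(x,y,a,(-150+13,4.5,243)); print(p)
to(p,a)
E
```

```text
(array([-1.0321e+01, -5.7948e+01, -2.7000e-02]), array([ 0.02,  0.25,  0.46,  0.21,  0.18,  0.22, -0.28,  0.23, -0.03,
        0.3 , -0.36, -1.17]))
[396.16846255 228.54395732 243.        ]
t 7.12 eef [ 463.2 -166.7  239.4] rpy [ 1.7998e+02 -9.0000e-02 -2.6290e+01] F [-0.   0.9 -1.7] op 6.0
shift tool [-235.1 -324.6   -4.1] turn [  0.06  -0.07 -53.37]
```

>>> servo_tool(
  rows=[
    [4,[0,0,0],[0,0,-8.9]],
    [4,[0,0,0],[0,0,-8.9]],
    [4,[0,0,0],[0,0,-8.9]],
    [4,[0,0,0],[0,0,-8.9]],
    [4,[0,0,0],[0,0,-8.9]],
    [4,[0,0,0],[0,0,-8.9]],
  ],
)

```text
clock: 7.88
eef_pos: [462.1, -166.1, 237.0]
tcp_rot: [-3.14, 0.002, 0.478]
contact_force: [-0.2, -0.5, -1.7]
opening: 0.07
```

```bash
python3 -c "
from h import *
x,y,a=BIN
to(loc(x,y,a,(-137,4.5,220)),a)"
```

```text
t 7.88 eef [ 462.1 -166.1  237. ] rpy [-1.7988e+02  1.4000e-01  2.7410e+01] F [-0.2 -0.5 -1.7] op 6.0
shift tool [ 123.2 -380.6   17.5] turn [-0.12  0.14  0.33]
```

>>> servo_tool(
  rows=[
    [4,[10,-30,0],[0,0,0]],
    [4,[17,-52,0],[0,0,0]],
    [4,[17,-52,0],[0,0,0]],
    [4,[17,-52,0],[0,0,0]],
    [4,[17,-52,0],[0,0,0]],
    [4,[17,-52,0],[0,0,0]],
    [4,[17,-52,5],[0,0,0]],
    [4,[10,-35,10],[0,0,0]],
  ],
)

```text
clock: 8.88
eef_pos: [398.9, 226.5, 222.4]
tcp_rot: [3.141, 0.002, 0.475]
contact_force: [0.5, -0.2, -1.1]
opening: 0.073
```

>>> servo_tool(
  rows=[
    [4,[0,0,20],[0,0,0]],
    [4,[0,0,20],[0,0,0]],
    [4,[0,0,0],[0,0,0]],
    [4,[0,0,0],[0,0,0]],
  ],
)

```text
clock: 9.38
eef_pos: [400.0, 224.6, 183.6]
tcp_rot: [3.141, 0.001, 0.473]
contact_force: [0.1, -0.4, -0.8]
opening: 0.067
```

```bash
python3 - <<'E'
from h import *
import cv2
x,y,a=BIN
to(loc(x,y,a,(-80+13,4.5,92.5+61.5)),a)
s=grab_frame("side");t=grab_frame("top")
cv2.imwrite("pics/g_s.png",s);cv2.imwrite("pics/g_t.png",t)
c=lambda im,x,y,w,h: cv2.resize(im[y:y+h,x:x+w],(400,600),interpolation=cv2.INTER_CUBIC)
cv2.imwrite("pics/g.png",np.hstack([c(s,205,95,60,90),c(t,130,150,60,90)]))
E
```

```text
t 9.38 eef [400.  224.6 183.6] rpy [1.7999e+02 4.0000e-02 2.7100e+01] F [ 0.1 -0.4 -0.8] op 5.7
shift tool [68.4 -5.2 29.6] turn [0.01 0.04 0.02]
```

View pics/g.png

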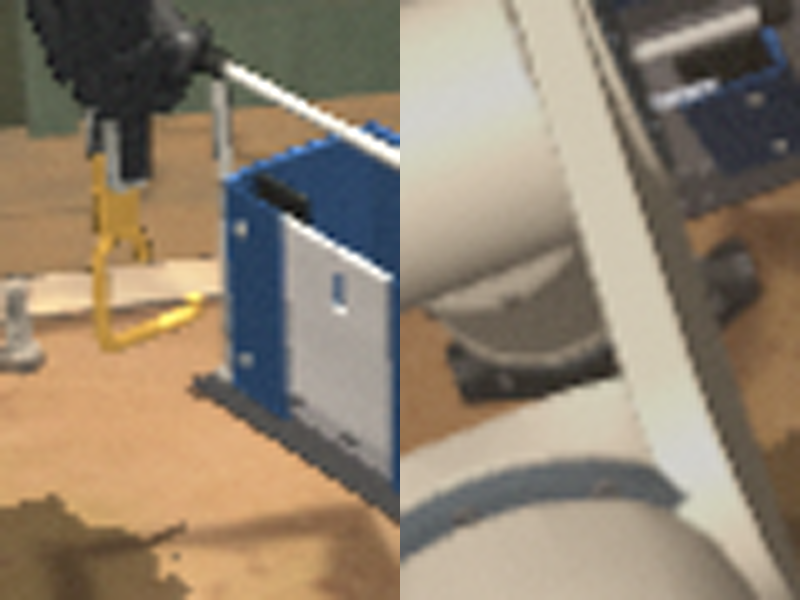

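```bash
python3 - <<'E'
from h import *
import cv2
a=cv2.imread("pics/g_s.png").astype(int)
print("gray/ b-r  rows133-145 cols250-262")
print((a[133:146,250:263,0]-a[133:146,250:263,2]))
print(a[133:146,250:263].sum(2)//3)
e=[400.0,224.6,183.6];yaw=.473
g=lambda x,y:(205+x*.15,95+y*.15)
for n,p,uv in [("shank bot",(0,0,4),g(108,343)),("tip top",(57,0,15),g(203,295)),("nose",(57,0,5),g(200,315)),("apex",(13,0,59),g(122,232)),("leg end",(26,0,42),g(148,262)),("shank40",(0,0,40),g(104,265))]:
    print(n,np.subtract(uv,proj("side",loc(e[0],e[1],yaw,(p[0]-13,0,p[2]+e[2]-61.5)))).round(2))
E
```

```text
gray/ b-r  rows133-145 cols250-262
[[-15 -15 -15 -16 -14 -14 -12  -2   0  38  55  52  51]
 [-15 -16 -15 -15 -15 -15 -16 -16 -10  -3  18  50  49]
 [-13 -16 -16 -15 -15 -14 -15 -15 -16 -15  -9  -5  34]
 [-14 -14 -15 -14  -9  27   6 -15 -16 -15 -15 -15  -6]
 [-15 -13 -14 -17  -8  34  11 -14 -15 -14 -15 -15 -10]
 [-14 -14 -15 -13  -6  35  10 -14 -16 -15 -13 -16 -11]
 [-13 -13 -15 -16  -8  36   9 -14 -14 -15 -15 -17 -12]
 [-15 -16 -16 -14  -5  21   7 -16 -12 -15 -15 -16 -10]
 [-13 -13 -16 -16 -16 -14  -9 -16 -13 -14 -15 -15 -11]
 [-14 -14 -15 -15 -14 -15 -14 -15 -14 -14 -15 -16  -9]
 [-16 -15 -13 -15 -15 -15 -15 -14 -17 -15 -14 -15 -10]
 [-14 -15 -16 -14 -13 -17 -14 -15 -17 -14 -16 -15 -11]
 [-14 -16 -16 -13 -15 -14 -15 -16 -15 -16 -14 -15 -11]]
[[159 163 165 164 159 166 218 252 242 131  74  64  67]
 [159 162 161 162 164 162 170 186 223 250 191  66  65]
 [164 161 160 163 166 162 164 162 168 191 232 247 124]
 [164 160 161 164 156 112 134 161 159 159 172 206 235]
 [162 159 160 162 157 107 132 160 163 162 161 161 163]
 [163 163 161 161 154 107 131 161 164 159 161 160 149]
 [163 164 160 163 153 104 130 164 162 161 160 159 151]
 [165 164 161 165 168 157 132 165 162 159 162 159 150]
 [163 164 162 162 168 213 231 164 166 165 162 163 149]
 [164 165 163 162 164 166 178 167 164 166 166 164 152]
 [161 160 161 163 160 163 162 164 167 165 163 163 153]
 [161 160 160 160 159 163 163 161 163 163 164 166 151]
 [162 160 163 159 160 160 158 161 159 163 162 163 151]]
shank bot [ 0.14 -0.18]
tip top [0.68 0.98]
nose [0.1  1.34]
apex [ 0.04 -0.62]
leg end [0.39 0.41]
shank40 [ 0.25 -2.15]
```

```bash
python3 - <<'E'
from h import *
S2=lambda x,y:(220+(x+.5)*.25-.5,92+(y+.5)*.25-.5); U2=lambda x,y:(108+(x+.5)*.25-.5,122+(y+.5)*.25-.5)
w=103
o=[("side",(2,w,194),S2(68,50)),("side",(2,-w,194),S2(228,134)),("top",(2,w,194),U2(38,211)),("top",(2,-w,194),U2(311,115))]
for oo in (o,o[:2],):
  v,f=fit(oo,[520,290,.2]);print("bin",v,np.degrees(v[2]),f)
  for e in("hole",):
    r=least_squares(lambda q:proj("side",loc(*v,(0,q[0]-6,q[1])))-[256.0,138.6],[0.,100.]);print("side: hole y,z with plane x=0",r.x)
    r=least_squares(lambda q:proj("side",loc(*v,(q[1],q[0]-6,100)))-[256.0,138.6],[0.,0.]);print("side: hole y,x with z=100",r.x)
    r=least_squares(lambda q:proj("top",loc(*v,(q[1],q[0],100)))-U2(198,205),[0.,0.]);print("top: hole y,x with z=100",r.x)
E
```

```text
bin [5.20393193e+02 2.88482211e+02 4.72692978e-01] 27.083312637909177 [ 0.95  0.97 -0.52 -0.37  0.75  0.21 -0.98  0.08]
side: hole y,z with plane x=0 [  5.48979637 102.80801653]
side: hole y,x with z=100 [9.57630283 3.27767332]
top: hole y,x with z=100 [ 4.97988752 -2.45191463]
bin [5.20029942e+02 2.89997632e+02 4.91625985e-01] 28.16809405060963 [ 0.34  0.95 -0.3  -0.74]
side: hole y,z with plane x=0 [  4.46802966 102.46915903]
side: hole y,x with z=100 [8.00618848 2.94965259]
top: hole y,x with z=100 [ 3.51799344 -2.75233599]
```

```bash
sed -i 's/^BIN=.*/BIN=(520.4,288.5,.4727)/' h.py; cat >> h.py <<'E'
def ht(ox,oy,oz): # target for hook origin in bin frame
    to(loc(*BIN,(ox+13,oy,oz+61.5)),BIN[2])
def hk():
    s=sense();e=np.array(s["eef_pos"]);d=e[:2]-BIN[:2];c,n=np.cos(BIN[2]),np.sin(BIN[2]);f=np.array(s["contact_force"])
    print("t",round(s["clock"],2),"hook origin in bin",np.round([c*d[0]+n*d[1]-13,-n*d[0]+c*d[1],e[2]-61.5],2),"F bin",np.round([c*f[0]+n*f[1],-n*f[0]+c*f[1],f[2]],1),"rpy",np.degrees(s["tcp_rot"]).round(2),"op",s["opening"].round(3))
E
python3 -c "
from h import *
hk();ht(-72,5.2,92.5)"
```

```text
Traceback (most recent call last):
  File "h.py", line 33, in hk
    print("t",round(s["clock"],2),"hook origin in bin",np.round([c*d[0]+n*d[1]-13,-n*d[0]+c*d[1],e[2]-61.5],2),"F bin",np.round([c*f[0]+n*f[1],-n*f[0]+c*f[1],f[2]],1),"rpy",np.degrees(s["tcp_rot"]).round(2),"op",s["opening"].round(3))
                                                                                                                                                                                                                    ^^^^^^^^^^^^^^^^^^
AttributeError: 'float' object has no attribute 'round'
```

```bash
sed -i 's/s\["opening"\].round(3)/round(s["opening"],3)/' h.py
python3 -c "
from h import *
hk();ht(-72,5.2,92.5)"
```

```text
t 9.47 hook origin in bin [-148.76   -2.1   122.66] F bin [ 0.6 -0.6 -1.6] rpy [ 1.800e+02 -4.000e-02  2.709e+01] op 0.07
t 9.47 eef [400.5 224.8 184.2] rpy [ 1.800e+02 -4.000e-02  2.709e+01] F [ 0.8 -0.2 -1.6] op 6.0
shift tool [76.7 -7.3 30.2] turn [ 0.   -0.04  0.01]
```

>>> servo_tool(
  rows=[
    [4,[10,-3.5,15],[0,0,0]],
    [4,[20,-3.8,15],[0,0,0]],
    [4,[20,0,0],[0,0,0]],
    [4,[15,0,0],[0,0,0]],
    [4,[8,0,0],[0,0,0]],
    [4,[3,0,0],[0,0,0]],
    [4,[0,0,0],[0,0,0]],
  ],
)

```text
clock: 10.35
eef_pos: [464.2, 265.8, 153.6]
tcp_rot: [-3.142, 0.0, 0.473]
contact_force: [-1.1, 1.3, -1.5]
opening: 0.066
```

```bash
python3 - <<'E'
from h import *
import cv2
hk();s=grab_frame("side");cv2.imwrite("pics/i_s.png",s)
cv2.imwrite("pics/i.png",cv2.resize(s[105:165,215:295],(800,600),interpolation=cv2.INTER_CUBIC))
E
```

```text
t 10.35 hook origin in bin [-73.37   5.42  92.07] F bin [-0.4  1.6 -1.5] rpy [-1.800e+02  1.000e-02  2.711e+01] op 0.066
```

View pics/i.png

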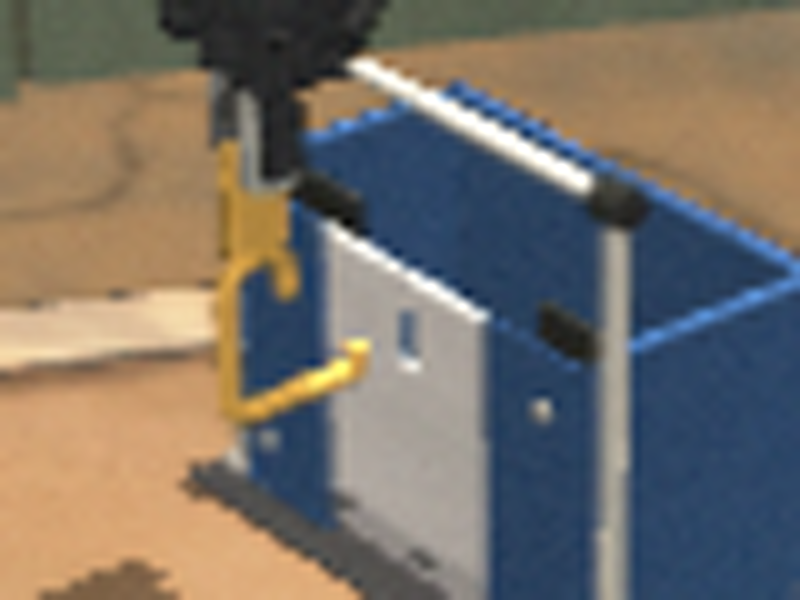

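>>> servo_tool(
  rows=[
    [4,[4,0.7,-0.5],[0,0,0]],
    [4,[3,0,0],[0,0,0]],
    [4,[2,0,0],[0,0,0]],
    [4,[1.5,0,0],[0,0,0]],
    [4,[0,0,0],[0,0,0]],
  ],
)

```text
clock: 11.02
eef_pos: [474.2, 270.2, 154.1]
tcp_rot: [-3.142, 0.0, 0.473]
contact_force: [0.2, -0.1, -0.7]
opening: 0.067
```

```bash
python3 - <<'E'
from h import *
hk()
import cv2
s=grab_frame("side").astype(int)[130:150,238:262]
print("blue-red"); print(s[:,:,0]-s[:,:,2])
p=sense()["eef_pos"]
for q in ((60,0,4),(56,0,15),(0,0,4)): print(q,proj("side",loc(p[0],p[1],BIN[2],(q[0]-13,0,q[2]+p[2]-61.5))))
E
```

```text
t 11.03 hook origin in bin [-62.51   4.75  92.55] F bin [ 0.1 -0.1 -0.7] rpy [-180.      0.     27.11] op 0.067
blue-red
[[ -12   -6 -114 -133 -113  -49  -77 -112 -101  -22  -13  -13  -15  -10
    -3   21   59   56   60   58   60   58   57   50]
 [ -15  -54 -147 -128  -28   40   -1  -92 -104  -21  -17  -14  -15  -16
   -13  -10   -3   39   59   59   60   58   56   48]
 [ -21  -62 -138 -106   45   53   -7 -106 -114  -47  -15  -15  -16  -15
   -13  -16  -14   -6    2   39   58   59   60   53]
 [ -39  -91 -123  -58   50   54   30  -48  -70    0  -14  -15  -14  -14
   -14  -14  -15  -13  -11   -2    1   40   56   52]
 [ -46 -102 -111  -18   52   52   53   41   38   29  -14  -12  -15  -14
   -13  -14  -14  -15  -18  -16  -10   -3   17   49]
 [ -48 -103 -117  -45   54   50   52   53   58   29  -15  -13  -15  -15
   -16  -14  -15  -15  -14  -16  -15  -16  -10   -4]
 [ -48 -105 -117  -52   55   52   53   52   57   30  -15  -15  -15  -15
   -15  -15   -8   26    6  -14  -14  -14  -15  -17]
 [ -40  -76 -119  -49   50   52   52   52   54   28  -11  -13  -15  -15
   -19  -30   -7   35   12  -14 
[... 938 characters left out ...]
  35   28   -6  -13  -15  -16
   -16  -15  -14  -14  -15  -16  -15  -15  -15  -15]
 [ -61  -13   -8  -30  -21   24   43   51   53   30   -5  -17  -15  -14
   -18  -16  -15  -16  -13  -15  -16  -15  -15  -11]
 [ -60    1   50   46   45   52   54   51   53   35    0  -14  -13  -13
   -13  -13  -15  -14  -14  -14  -15  -16  -17  -15]
 [ -60    2   32    6   21   53   54   51   54   38    3  -14  -15  -16
   -16  -16  -16  -17  -14  -13  -13  -16  -15  -15]
 [ -51   -4   37   16   21   53   54   54   49   40    3  -16  -16  -14
   -16  -14  -16  -15  -14  -15  -15  -14  -13  -13]]
(60, 0, 4) [254.50344272 139.87382442]
(56, 0, 15) [253.56097543 137.45004116]
(0, 0, 4) [240.99698348 145.32465467]
```

>>> servo_tool(
  rows=[
    [4,[1,1,0],[0,0,0]],
    [4,[1,0,0],[0,0,0]],
    [4,[1,0,0],[0,0,0]],
    [4,[1,0,0],[0,0,0]],
    [4,[1,0,0],[0,0,0]],
    [4,[0,0,0],[0,0,0]],
  ],
)

```text
clock: 11.82
eef_pos: [479.1, 271.6, 154.1]
tcp_rot: [-3.142, -0.0, 0.473]
contact_force: [0.3, 0.7, -1.0]
opening: 0.066
```

```bash
python3 - <<'E'
from h import *
hk()
E
```

```text
t 11.82 hook origin in bin [-57.5    3.76  92.58] F bin [ 0.6  0.5 -1. ] rpy [-180.     -0.     27.11] op 0.066
```

>>> servo_tool(
  rows=[
    [4,[1,0,0],[0,0,0]],
    [4,[1,0,0],[0,0,0]],
    [4,[0,0,0],[0,0,0]],
  ],
)

```text
clock: 12.2
eef_pos: [480.8, 272.5, 154.1]
tcp_rot: [3.142, -0.0, 0.473]
contact_force: [-0.1, 1.2, -1.1]
opening: 0.073
```

```bash
python3 - <<'E'
from h import *
hk()
E
```

```text
t 12.2 hook origin in bin [-55.52   3.75  92.58] F bin [ 0.5  1.1 -1.1] rpy [180.    -0.    27.11] op 0.073
```

>>> servo_tool(
  rows=[
    [4,[1,0,0],[0,0,0]],
    [4,[1,0,0],[0,0,0]],
    [4,[0,0,0],[0,0,0]],
  ],
)

```text
clock: 12.58
eef_pos: [482.5, 273.4, 154.0]
tcp_rot: [-3.142, 0.0, 0.473]
contact_force: [-1.2, 0.1, -1.1]
opening: 0.069
```

```bash
cat > f.py <<'E'
from h import *
import cv2
hk();s=grab_frame("side");hk()
cv2.imwrite("pics/last.png",s)
s=s.astype(int)[130:150,238:262]; print(s[4:16,10:,0]-s[4:16,10:,2])
E
python3 f.py
```

```text
t 12.57 hook origin in bin [-53.61   3.78  92.54] F bin [-1.   0.6 -1.1] rpy [-1.800e+02  1.000e-02  2.711e+01] op 0.069
t 12.62 hook origin in bin [-53.61   3.78  92.58] F bin [-0.5 -0.8 -1.6] rpy [-180.      0.     27.11] op 0.069
[[ -16  -15  -14  -15  -15  -16  -15  -15  -16  -15  -13   -2    1   48]
 [ -14  -15  -15  -17  -15  -14  -11   -2  -12  -14  -15  -14   -9   -3]
 [ -15  -15  -14  -16  -15  -15   -7   28    8  -14  -16  -16  -16  -15]
 [ -13  -15  -12  -15  -16  -20  -70 -117  -52  -16  -14  -16  -15  -15]
 [ -16  -14  -13  -14  -14  -25  -84 -126  -53  -15  -16  -16  -15  -15]
 [ -17  -15  -16  -14  -26  -79 -113 -120  -53  -15  -16  -16  -16  -16]
 [ -11  -16  -48 -115 -114 -135 -138 -110  -53  -15  -14  -13  -15  -15]
 [ -64  -98 -143 -134 -151 -129  -68  -35  -10  -16  -16  -16  -15  -15]
 [-144 -137 -130 -119  -61  -23  -18  -17  -15  -15  -15  -16  -15  -14]
 [-114  -72  -45  -21  -17  -15  -13  -14  -14  -18  -14  -17  -14  -15]
 [ -17  -17  -18  -15  -16  -15  -16  -15  -16  -17  -15  -16  -15  -14]
 [  -5  -15  -14  -16  -16  -15  -15  -15  -14  -16  -15  -15  -15  -15]]
```

>>> servo_tool(
  rows=[
    [4,[1,0,0],[0,0,0]],
    [4,[1,0,0],[0,0,0]],
    [4,[1,0,0],[0,0,0]],
    [4,[0,0,0],[0,0,0]],
  ],
)

```text
clock: 13.12
eef_pos: [485.3, 274.8, 154.1]
tcp_rot: [-3.142, -0.0, 0.473]
contact_force: [-0.4, 1.2, -1.1]
opening: 0.071
```

```bash
python3 f.py
```

```text
t 13.12 hook origin in bin [-50.49   3.79  92.57] F bin [ 0.1  1.3 -1.1] rpy [-179.99   -0.     27.11] op 0.071
t 13.18 hook origin in bin [-50.52   3.8   92.6 ] F bin [-0.3  0.8 -1. ] rpy [-179.99   -0.     27.11] op 0.065
[[ -15  -14  -16  -15  -16  -15  -14  -14  -17  -16  -10   -2    1   34]
 [ -16  -15  -14  -15  -15  -14  -11   -4  -14  -16  -17  -16   -9   -3]
 [ -14  -15  -16  -15  -16  -15   -9   25   -3  -15  -17  -15  -16  -15]
 [ -15  -14  -14  -13  -16  -17  -51 -127  -71  -16  -15  -15  -13  -14]
 [ -16  -15  -13  -14  -14  -14  -39 -117  -63  -15  -14  -16  -14  -16]
 [ -14  -14  -15  -14  -28  -90 -126 -129  -65  -16  -14  -14  -14  -17]
 [  -6  -15  -47 -115 -115 -136 -138 -119  -72  -15  -14  -14  -14  -14]
 [ -67  -99 -141 -137 -150 -126  -67  -35  -25  -16  -16  -16  -15  -14]
 [-141 -134 -130 -119  -62  -22  -17  -16  -15  -15  -14  -15  -16  -15]
 [-108  -71  -42  -20  -19  -15  -13  -14  -16  -15  -15  -13  -15  -15]
 [ -14  -19  -16  -15  -12  -15  -12  -15  -16  -14  -16  -14  -15  -13]
 [  -5  -13  -13  -15  -15  -15  -13  -15  -14  -13  -14  -14  -14  -17]]
```

>>> servo_tool(
  rows=[
    [4,[1.5,0,0],[0,0,0]],
    [4,[1.5,0,0],[0,0,0]],
    [4,[1.5,0,0],[0,0,0]],
    [4,[1.5,0,0],[0,0,0]],
    [4,[0,0,0],[0,0,0]],
  ],
)

```text
clock: 13.8
eef_pos: [490.7, 277.5, 154.1]
tcp_rot: [-3.142, -0.0, 0.473]
contact_force: [-0.7, -0.1, -1.6]
opening: 0.068
```

>>> servo_tool(
  rows=[
    [4,[1.5,0,0],[0,0,0]],
    [4,[1.5,0,0],[0,0,0]],
    [4,[1.5,0,0],[0,0,0]],
    [4,[0,0,0],[0,0,0]],
  ],
)

```text
clock: 14.3
eef_pos: [494.7, 279.6, 154.1]
tcp_rot: [-3.142, -0.0, 0.473]
contact_force: [-1.1, 0.6, -1.1]
opening: 0.067
```

```bash
python3 f.py
```

```text
t 14.3 hook origin in bin [-39.97   3.76  92.58] F bin [-0.7  1.1 -1.1] rpy [-180.     -0.     27.11] op 0.067
t 14.35 hook origin in bin [-40.06   3.76  92.55] F bin [-0.1  0.6 -1.5] rpy [-180.      0.     27.11] op 0.071
[[ -13  -15  -15  -16  -14  -17  -12  -17  -15  -15  -10   -2    0   34]
 [ -12  -15  -15  -17  -15  -17  -13   -7  -14  -16  -14  -15   -9   -3]
 [ -14  -15  -17  -14  -16  -14   -7   29    6  -14  -14  -14  -13  -17]
 [ -13  -15  -16  -16  -16  -14   -5   35   11  -15  -13  -14  -13  -14]
 [ -15  -15  -15  -17  -15  -16   -6   18  -27  -14  -16  -15  -15  -15]
 [ -15  -16  -14  -14  -28  -75  -98 -126  -65  -13  -13  -15  -15  -15]
 [  -9  -14  -29  -95 -137 -140 -135 -122  -72  -16  -15  -13  -15  -16]
 [ -67  -99 -136 -141 -132 -110  -67  -38  -23  -15  -17  -15  -15  -15]
 [-143 -136 -129 -105  -52  -21  -18  -17  -15  -14  -14  -15  -14  -16]
 [-111  -69  -44  -19  -17  -14  -14  -14  -14  -14  -14  -14  -14  -15]
 [ -16  -18  -18  -15  -14  -15  -13  -15  -16  -14  -14  -16  -15  -14]
 [  -6  -14  -15  -14  -16  -14  -14  -15  -14  -14  -14  -14  -15  -17]]
```

>>> servo_tool(
  rows=[
    [4,[0,0,-2],[0,0,0]],
    [4,[0,0,-2],[0,0,0]],
    [4,[0,0,-2],[0,0,0]],
    [4,[0,0,-1],[0,0,0]],
    [4,[0,0,-1],[0,0,0]],
    [4,[0,0,-1],[0,0,0]],
    [4,[0,0,-1],[0,0,0]],
    [4,[0,0,-1],[0,0,0]],
  ],
)

```text
clock: 15.35
eef_pos: [494.6, 279.5, 165.1]
tcp_rot: [-3.142, 0.0, 0.473]
contact_force: [-1.1, 1.4, -2.9]
opening: 0.074
```

>>> servo_tool(
  rows=[
    [4,[0,0,-1],[0,0,0]],
    [4,[0,0,-1],[0,0,0]],
    [4,[0,0,-1],[0,0,0]],
    [4,[0,0,-1],[0,0,0]],
    [4,[0,0,-1.5],[0,0,0]],
    [4,[0,0,-1.5],[0,0,0]],
    [4,[0,0,0],[0,0,0]],
  ],
)

```text
clock: 16.23
eef_pos: [494.7, 279.5, 172.3]
tcp_rot: [3.142, -0.0, 0.473]
contact_force: [-0.3, -0.1, -2.1]
opening: 0.07
```

```bash
python3 f.py
```

```text
t 16.23 hook origin in bin [-39.99   3.73 110.77] F bin [-0.3  0.1 -2.1] rpy [ 1.800e+02 -2.000e-02  2.711e+01] op 0.07
t 16.27 hook origin in bin [-40.03   3.75 110.72] F bin [-0.4  1.1 -1.5] rpy [-1.800e+02 -1.000e-02  2.711e+01] op 0.068
[[ -12  -15  -16  -14  -14  -27  -87 -103  -44  -15  -18  -16  -13  -11]
 [ -15  -16  -17  -47 -101 -137 -140 -123  -57  -14  -15  -15  -16  -14]
 [ -29 -103 -142 -142 -139 -128 -106  -37  -14  -16  -14  -16  -13  -15]
 [-137 -142 -139 -124 -108  -48  -12   30   10  -15  -15  -14  -16  -16]
 [-130 -107  -65  -34  -21  -17   -8   23    7  -16  -16  -15  -17  -16]
 [ -48  -20  -16  -14  -16  -15  -16  -16  -16  -15  -15  -14  -14  -15]
 [ -13  -16  -13  -15  -15  -14  -14  -16  -16  -15  -14  -15  -16  -15]
 [  -7  -15  -16  -15  -15  -14  -14  -15  -15  -16  -14  -12  -13  -15]
 [  -9  -12  -16  -14  -16  -13  -16  -15  -15  -15  -14  -15  -14  -15]
 [ -10  -14  -17  -16  -16  -15  -16  -16  -14  -15  -14  -14  -15  -16]
 [  -8  -15  -15  -13  -14  -17  -14  -13  -12  -15  -15  -16  -15  -13]
 [  -5  -14  -14  -15  -15  -14  -15  -13  -13  -14  -13  -16  -15  -14]]
```

>>> servo_tool(
  rows=[
    [4,[0,0,-2],[0,0,0]],
    [4,[0,0,-2.2],[0,0,0]],
    [4,[0,0,-2.2],[0,0,0]],
    [4,[0,0,-2.2],[0,0,0]],
    [4,[0,0,-2.2],[0,0,0]],
    [4,[0,0,-2.2],[0,0,0]],
    [4,[0,0,-2.2],[0,0,0]],
    [4,[0,0,-2.2],[0,0,0]],
  ],
)

```text
clock: 17.27
eef_pos: [494.6, 279.5, 189.6]
tcp_rot: [-3.142, 0.0, 0.473]
contact_force: [-0.0, 0.3, -2.5]
opening: 0.066
```

>>> servo_tool(
  rows=[
    [4,[0,0,-2.2],[0,0,0]],
    [4,[0,0,-2.2],[0,0,0]],
    [4,[0,0,-2.2],[0,0,0]],
    [4,[0,0,-2.2],[0,0,0]],
    [4,[0,0,-2.2],[0,0,0]],
    [4,[0,0,-2.2],[0,0,0]],
    [4,[0,0,-2.2],[0,0,0]],
    [4,[0,0,-2.2],[0,0,0]],
  ],
)

```text
clock: 18.27
eef_pos: [494.5, 279.5, 207.2]
tcp_rot: [3.142, 0.0, 0.473]
contact_force: [0.1, 0.1, -3.2]
opening: 0.071
```

>>> servo_tool(
  rows=[
    [4,[0,0,-2.2],[0,0,0]],
    [4,[0,0,-2.2],[0,0,0]],
    [4,[0,0,-2.2],[0,0,0]],
    [4,[0,0,-2.2],[0,0,0]],
    [4,[0,0,-2.2],[0,0,0]],
    [4,[0,0,-2.2],[0,0,0]],
    [4,[0,0,-2.2],[0,0,0]],
    [4,[0,0,0],[0,0,0]],
  ],
)

```text
clock: 19.27
eef_pos: [494.7, 279.6, 222.7]
tcp_rot: [-3.142, -0.0, 0.473]
contact_force: [-0.2, 0.2, -2.7]
opening: 0.067
```

```bash
python3 - <<'E'
from h import *
import cv2
hk();s=grab_frame("side")
cv2.imwrite("pics/j.png",cv2.resize(s[75:135,215:295],(800,600),interpolation=cv2.INTER_CUBIC))
E
```

```text
t 19.27 hook origin in bin [-39.96   3.76 161.23] F bin [-0.1  0.3 -2.7] rpy [-1.800e+02 -2.000e-02  2.711e+01] op 0.067
```

View pics/j.png

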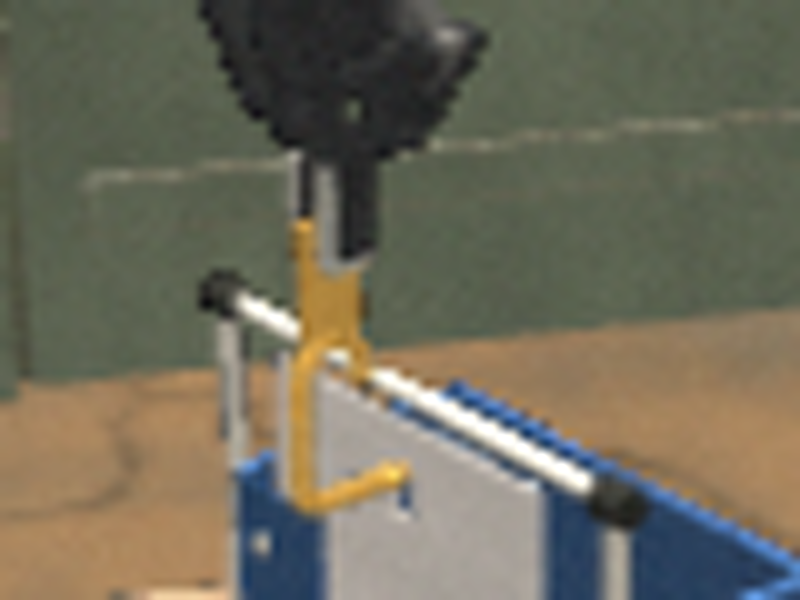

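```bash
python3 - <<'E'
from h import *
for ox in(-40,-43,-11,-14):
  for q in ((26,0,42),(0,0,4),(13,0,59)): print(ox,q,(proj("side",loc(*BIN,(ox+q[0],3.76,161.3+q[2])))-[215,75]+.5)*10-.5)
for y in(103,4,-103): print("bar",y,(proj("side",loc(*BIN,(2,y,194)))-[215,75]+.5)*10-.5)
E
```

```text
-40 (26, 0, 42) [369.50717292 383.45937433]
-40 (0, 0, 4) [311.96794757 508.76551382]
-40 (13, 0, 59) [337.84486404 347.18563252]
-43 (26, 0, 42) [362.53403564 385.96532808]
-43 (0, 0, 4) [304.97482247 511.39234716]
-43 (13, 0, 59) [330.75398429 349.68118139]
-11 (26, 0, 42) [436.13710717 359.51440856]
-11 (0, 0, 4) [378.79356941 483.66375046]
-11 (13, 0, 59) [405.59059101 323.34334807]
-14 (26, 0, 42) [429.30898547 361.9682477 ]
-14 (0, 0, 4) [371.94500267 486.23628323]
-14 (13, 0, 59) [398.648896   325.78639318]
bar 103 [230.28832352 305.39626707]
bar 4 [406.45568729 395.31022717]
bar -103 [615.57177003 502.04086513]
```

>>> servo_tool(
  rows=[
    [4,[1.5,0,-0.5],[0,0,0]],
    [4,[2,0,0],[0,0,0]],
    [4,[2,0,0],[0,0,0]],
    [4,[2,0,0],[0,0,0]],
    [4,[1.5,0,0],[0,0,0]],
    [4,[1.5,0,0],[0,0,0]],
    [4,[1.5,0,0],[0,0,0]],
    [4,[0,0,0],[0,0,0]],
  ],
)

```text
clock: 20.32
eef_pos: [505.3, 285.0, 222.9]
tcp_rot: [3.142, 0.0, 0.473]
contact_force: [-0.6, -0.9, -2.8]
opening: 0.066
```

```bash
python3 -c "
from h import *
hk()"
```

```text
t 20.32 hook origin in bin [-28.01   3.75 161.45] F bin [-1.  -0.5 -2.8] rpy [180.     0.    27.11] op 0.066
```

>>> servo_tool(
  rows=[
    [4,[1.5,0,0],[0,0,0]],
    [4,[1.5,0,0],[0,0,0]],
    [4,[1.5,0,0],[0,0,0]],
    [4,[0,0,0],[0,0,0]],
  ],
)

```text
clock: 20.82
eef_pos: [509.4, 287.1, 223.0]
tcp_rot: [3.142, -0.0, 0.473]
contact_force: [-1.4, 0.4, -2.3]
opening: 0.067
```

```bash
python3 -c "
from h import *
hk()"
```

```text
t 20.82 hook origin in bin [-23.46   3.76 161.48] F bin [-1.   1.  -2.3] rpy [180.    -0.    27.11] op 0.067
```

>>> servo_tool(
  rows=[
    [4,[2,0,0],[0,0,0]],
    [4,[2,0,0],[0,0,0]],
    [4,[2,0,0],[0,0,0]],
    [4,[2,0,0],[0,0,0]],
    [4,[2,0,0],[0,0,0]],
    [4,[0,0,0],[0,0,0]],
  ],
)

```text
clock: 21.58
eef_pos: [518.3, 291.7, 223.0]
tcp_rot: [3.142, -0.0, 0.473]
contact_force: [-1.1, -0.0, -2.4]
opening: 0.069
```

>>> servo_tool(
  rows=[
    [4,[1.5,0,0],[0,0,0]],
    [4,[1.5,0,0],[0,0,0]],
    [4,[1.5,0,0],[0,0,0]],
    [4,[0,0,0],[0,0,0]],
  ],
)

```text
clock: 22.08
eef_pos: [522.3, 293.7, 223.0]
tcp_rot: [-3.142, -0.0, 0.473]
contact_force: [-0.2, -0.4, -2.2]
opening: 0.068
```

```bash
python3 - <<'E'
from h import *
import cv2
hk();s=grab_frame("side");hk()
cv2.imwrite("pics/k.png",s)
b=s.astype(int)[95:125,240:266]; print((b[:,:,0]-b[:,:,2]))
for q in ((26,0,42),(0,0,4),(13,0,59),(0,0,40)): print(q,proj("side",loc(*BIN,(-9+q[0],3.76,161.5+q[2]))))
E
```

```text
t 22.07 hook origin in bin [ -8.93   3.77 161.49] F bin [-0.4 -0.3 -2.2] rpy [-1.800e+02 -1.000e-02  2.711e+01] op 0.068
t 22.12 hook origin in bin [ -9.01   3.79 161.49] F bin [-0.5  0.5 -3. ] rpy [-180.     -0.     27.11] op 0.068
[[ -10  -12  -11  -10  -12  -11  -11  -11  -11  -12  -11  -47 -122 -109
   -10  -10   -1   -1    2    1   -4  -10  -11  -13   -9  -11]
 [ -14  -13  -14  -16  -15  -16  -14  -13  -14  -11  -13  -47 -123 -102
   -30   -9   -3    0    2    0   -5  -11  -13   -9   -9   -9]
 [ -10  -11  -12  -11  -12  -13  -11  -13  -10  -11  -11  -43 -121 -100
   -33  -10   -4    1    2   -5  -10   -9   -9  -10  -10   -8]
 [  -9   -9  -12   -8  -12  -12  -12  -12  -11  -12  -10  -45 -121 -102
   -32  -11  -10   -7   -9  -10   -9  -10   -8   -9   -9  -10]
 [ -11  -13   -8  -10  -10  -12  -12  -10   -9  -10  -11  -45 -119 -115
   -70  -31  -23  -58  -29   -9  -10  -10   -9   -9  -11  -12]
 [ -12   -8  -11  -12  -10   -9  -13  -12  -12  -12  -12  -45 -118 -121
  -110 -105 -101 -103  -64   -9  -11   -8   -8   -9  -11   -7]
 [ -10  -12   -9  -13  -12   -9  -11  -12  -12   -9  -10 
[... 2640 characters left out ...]
8]
 [ 106   64   19  -15  -13  -15  -16  -14  -16  -15  -25  -79 -126 -102
   -96 -125  -66  -15  -15  -17  -15  -15  -20  -14    5   29]
 [  65   56   21  -16  -16  -16  -15  -13  -15  -15  -20  -62 -119 -120
  -127 -114  -57  -15  -16  -15  -15  -14  -15  -13  -13  -13]
 [  62   66   22   -4  -14  -15  -16  -14  -16  -17  -15  -30  -92  -92
   -84  -16    3  -15  -14  -15  -14  -15  -14  -14  -14  -15]
 [  53   55   52   15  -13  -15  -14  -16  -14  -14  -14  -16  -20  -21
   -14   33   10  -14  -15  -15  -16  -17  -16  -15  -15  -15]]
(26, 0, 42) [258.61738861 110.28361029]
(0, 0, 4) [252.88394204 122.69197371]
(13, 0, 59) [255.57002658 106.66629005]
(0, 0, 40) [252.6703721  112.97296839]
```

>>> servo_tool(
  rows=[
    [4,[0,0,2],[0,0,0]],
    [4,[0,0,2],[0,0,0]],
    [4,[0,0,2],[0,0,0]],
    [4,[0,0,2],[0,0,0]],
    [4,[0,0,2],[0,0,0]],
    [4,[0,0,0],[0,0,0]],
  ],
)

```text
clock: 22.88
eef_pos: [522.0, 293.6, 212.7]
tcp_rot: [-3.142, 0.0, 0.473]
contact_force: [-0.7, -0.5, -2.5]
opening: 0.071
```

```bash
python3 -c "
from h import *
hk()"
```

```text
t 22.88 hook origin in bin [ -9.24   3.77 151.22] F bin [-0.8 -0.1 -2.5] rpy [-1.800e+02  2.000e-02  2.711e+01] op 0.071
```

>>> servo_tool(
  rows=[
    [4,[0,0,2],[0,0,0]],
    [4,[0,0,2],[0,0,0]],
    [4,[0,0,1.5],[0,0,0]],
    [4,[0,0,1],[0,0,0]],
    [4,[0,0,1],[0,0,0]],
    [4,[0,0,0.5],[0,0,0]],
    [4,[0,0,0],[0,0,0]],
  ],
)

```text
clock: 23.75
eef_pos: [522.2, 293.6, 204.9]
tcp_rot: [3.142, 0.0, 0.473]
contact_force: [-0.4, 0.4, -3.4]
opening: 0.07
```

```bash
python3 -c "
from h import *
hk()"
```

```text
t 23.75 hook origin in bin [ -9.11   3.73 143.44] F bin [-0.1  0.6 -3.4] rpy [180.     0.    27.11] op 0.07
```

>>> servo_tool(
  rows=[
    [4,[0,0,0.7],[0,0,0]],
    [4,[0,0,0.7],[0,0,0]],
    [4,[0,0,0.7],[0,0,0]],
    [4,[0,0,0.7],[0,0,0]],
    [4,[0,0,0.7],[0,0,0]],
    [4,[0,0,0],[0,0,0]],
  ],
)

```text
clock: 24.5
eef_pos: [522.2, 293.6, 201.5]
tcp_rot: [-3.142, 0.0, 0.473]
contact_force: [-0.4, -0.1, -2.0]
opening: 0.063
```

>>> servo_tool(
  rows=[
    [4,[0,0,0.7],[0,0,0]],
    [4,[0,0,0.7],[0,0,0]],
    [4,[0,0,0],[0,0,0]],
  ],
)

```text
clock: 24.88
eef_pos: [522.2, 293.7, 200.2]
tcp_rot: [-3.142, -0.0, 0.473]
contact_force: [-0.9, 0.1, -0.1]
opening: 0.069
```

>>> servo_tool(
  rows=[
    [4,[0,0,0.7],[0,0,0]],
    [4,[0,0,0.5],[0,0,0]],
    [4,[0,0,0],[0,0,0]],
  ],
)

```text
clock: 25.25
eef_pos: [522.3, 293.7, 199.1]
tcp_rot: [-3.142, -0.0, 0.473]
contact_force: [-1.2, 0.1, 2.4]
opening: 0.069
```

```bash
python3 -c "
from h import *
hk()"
```

```text
t 25.25 hook origin in bin [ -8.98   3.78 137.56] F bin [-1.   0.6  2.4] rpy [-1.800e+02 -2.000e-02  2.711e+01] op 0.069
```

>>> servo_tool(
  rows=[
    [4,[0,0,-0.8],[0,0,0]],
    [4,[0,0,0],[0,0,0]],
    [8,[0,0,0],[0,0,0]],
    [11,[0,0,0],[0,0,0]],
    [14,[0,0,0],[0,0,0]],
    [20,[0,0,0],[0,0,0]],
    [30,[0,0,0],[0,0,0]],
    [30,[0,0,0],[0,0,0]],
  ],
  force=20,
)

```text
clock: 26.25
eef_pos: [522.2, 293.7, 199.7]
tcp_rot: [3.142, -0.0, 0.473]
contact_force: [0.9, 0.5, -0.2]
opening: 0.351
```

```bash
python3 f.py | head -2
```

```text
t 26.25 hook origin in bin [ -9.06   3.77 138.19] F bin [ 1.   0.  -0.2] rpy [180.    -0.    27.11] op 0.351
t 26.3 hook origin in bin [ -9.06   3.8  138.22] F bin [-0.4  0.4  0.1] rpy [-1.800e+02 -1.000e-02  2.711e+01] op 0.351
```

>>> servo_tool(
  rows=[
    [30,[0,0,-5],[0,0,0]],
    [30,[0,0,-10],[0,0,0]],
    [30,[0,0,-20],[0,0,0]],
    [30,[0,0,-35],[0,0,0]],
    [30,[0,0,-40],[0,0,0]],
    [30,[0,0,-30],[0,0,0]],
    [30,[0,0,0],[0,0,0]],
  ],
)

```text
clock: 27.18
eef_pos: [523.4, 294.3, 343.3]
tcp_rot: [-3.141, -0.006, 0.473]
contact_force: [0.4, -0.3, -1.1]
opening: 0.352
```

```bash
python3 - <<'E'
from h import *
import cv2
hk();s=grab_frame("side")
cv2.imwrite("pics/m_full.png",s)
k=s[80:170,215:335]
cv2.imwrite("pics/m.png",np.hstack([cv2.resize(k,(480,360),interpolation=cv2.INTER_CUBIC),cv2.resize(s[205:325,220:330],(320,360))]))
E
```

```text
t 27.18 hook origin in bin [ -7.72   3.8  281.83] F bin [ 0.2 -0.4 -1.1] rpy [-179.99   -0.33   27.11] op 0.352
```

View pics/m.png

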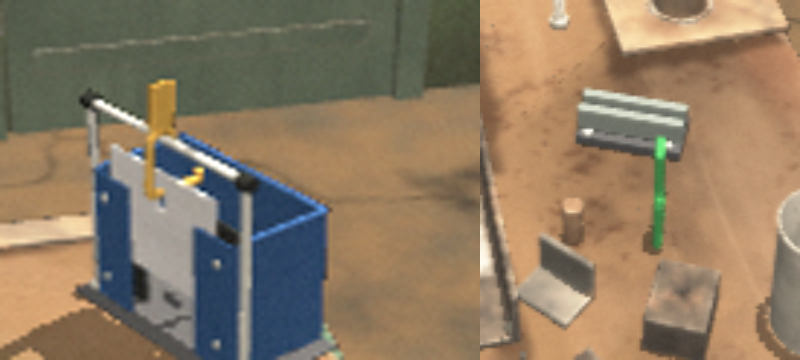

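>>> servo_tool(
  rows=[
    [30,[0,0,0],[0,0,0]],
    [30,[0,0,0],[0,0,0]],
    [30,[0,0,0],[0,0,0]],
    [30,[0,0,0],[0,0,0]],
    [30,[0,0,0],[0,0,0]],
    [30,[0,0,0],[0,0,0]],
  ],
)

```text
clock: 27.98
eef_pos: [522.2, 293.6, 339.7]
tcp_rot: [-3.142, 0.0, 0.473]
contact_force: [-0.3, -0.5, 0.4]
opening: 0.348
```

```bash
python3 - <<'E'
from h import *
import cv2
s=grab_frame("side");o=cv2.imread("pics/m_full.png")
d=np.abs(s.astype(int)-o)[100:170,235:300].max(2);print("changed px",(d>40).sum())
hk();print(sign_off())
E
```

```text
changed px 5
t 28.02 hook origin in bin [ -9.08   3.78 278.2 ] F bin [-0.6 -0.7 -1.3] rpy [-180.     -0.     27.11] op 0.352
the job is handed in; nothing more can be done
None
```

The yellow hook now hangs from the steel bar by its upper bend and holds the gate open on its own. I handed the job in at about 28 s.

**How it went:**
- I took the hook from its stand and passed its tip through the hole, with no clear contact force showing.
- I lifted the gate at under 2 cm/s, set the bend over the bar, unloaded the grip and let go.
- Outside forces in the readings I took stayed within a few newtons. The most I pressed on the bar beyond the hook's and gate's own weight was about 2.4 N.

**Last checks:**
- The final picture shows the hook on the bar with the gate up. The gripper was about 140 mm above its release position and touching nothing.
- The bin area was practically unchanged 0.8 s later (5 pixels differed).
- The block and bar end look to be standing where they were, judged by eye. The bolt lies mostly outside that last crop.

**What disagreed:**
- The fingertips looked about 20 mm shorter in the pictures than the reported tool point. My first grip was therefore too high, and I re-gripped 11 mm lower before lifting the hook.
- The hook appeared 2–4 mm farther back along the bin's depth than I calculated. I allowed for that when hanging it.
- I did not measure the gate's lift directly. The release height, with the hook origin at about 138 mm, matches the expected 0.035 m.

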